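Sort the finished pocket pens into the sample trays

TASK

Put the five finished pens away by material: each goes into the tray whose sample bar matches it (walnut, green resin or orange resin). Lay every pen flat on the tray's lining and lengthwise, with pens that share a tray side by side and not touching; set them down rather than dropping them, and leave the ink bottle and the pen rest where they are.

Things in the scene. Friction and masses are not known exactly. Their poses are not given: they have to be found in the camera images.
- walnut_brass: Short eight-sided pocket pen in dark brown walnut with gold-coloured brass band, clip and end caps, about 35 g. 100 mm long, 16 mm across the flats. Origin on its long axis at mid-length (8 mm above what it lies on). x along the pen towards the clip end, z up through the clip. The clip (3 mm high, 3 mm wide) runs from 16 to 44 mm on that side; the middle is bare to grip across.
- walnut_steel: Short eight-sided pocket pen in dark brown walnut with silver steel band, clip and end caps, about 35 g. 100 mm long, 16 mm across the flats. Origin on its long axis at mid-length (8 mm above what it lies on). x along the pen towards the clip end, z up through the clip. The clip (3 mm high, 3 mm wide) runs from 16 to 44 mm on that side; the middle is bare to grip across.
- green_brass: Short eight-sided pocket pen in green resin with gold-coloured brass band, clip and end caps, about 35 g. 100 mm long, 16 mm across the flats. Origin on its long axis at mid-length (8 mm above what it lies on). x along the pen towards the clip end, z up through the clip. The clip (3 mm high, 3 mm wide) runs from 16 to 44 mm on that side; the middle is bare to grip across.
- green_steel: Short eight-sided pocket pen in green resin with silver steel band, clip and end caps, about 35 g. 100 mm long, 16 mm across the flats. Origin on its long axis at mid-length (8 mm above what it lies on). x along the pen towards the clip end, z up through the clip. The clip (3 mm high, 3 mm wide) runs from 16 to 44 mm on that side; the middle is bare to grip across.
- orange_steel: Short eight-sided pocket pen in orange resin with silver steel band, clip and end caps, about 35 g. 100 mm long, 16 mm across the flats. Origin on its long axis at mid-length (8 mm above what it lies on). x along the pen towards the clip end, z up through the clip. The clip (3 mm high, 3 mm wide) runs from 16 to 44 mm on that side; the middle is bare to grip across.
- tray_walnut: Low pale-wood tray, fixed, grey lining, with a sample bar of dark brown walnut (90 mm long, top at 18 mm) on its broad end. Origin under the inner floor's centre at bench height; x lengthwise to the sample end (bar at x = 77 mm), z up. Lining 4 mm above the bench, 130 (x) by 110 mm (y) inside; walls 10 mm high, 6 mm thick, broad end 24 mm. Fits two pens lengthwise, at y = +28 and -28 mm.
- tray_green: Low pale-wood tray, fixed, grey lining, with a sample bar of green resin (90 mm long, top at 18 mm) on its broad end. Origin under the inner floor's centre at bench height; x lengthwise to the sample end (bar at x = 77 mm), z up. Lining 4 mm above the bench, 130 (x) by 110 mm (y) inside; walls 10 mm high, 6 mm thick, broad end 24 mm. Fits two pens lengthwise, at y = +28 and -28 mm.
- tray_orange: Low pale-wood tray, fixed, grey lining, with a sample bar of orange resin (90 mm long, top at 18 mm) on its broad end. Origin under the inner floor's centre at bench height; x lengthwise to the sample end (bar at x = 77 mm), z up. Lining 4 mm above the bench, 130 (x) by 110 mm (y) inside; walls 10 mm high, 6 mm thick, broad end 24 mm. Fits two pens lengthwise, at y = +28 and -28 mm.
- ink_bottle: Bystander: square clear glass ink bottle, 46 by 46 by 32 mm with a round black cap to 46 mm height, loose. Origin at the centre of its underside.
- pen_rest: Bystander: blue plastic pen rest, a 50 by 40 mm block 24 mm high with a notch across its top, loose. Origin at the centre of its underside.
Mind the look-alikes: they are no part of the job. What is shaped like the tray_walnut but blue is not meant.

How it is judged:
At the end, for the whole second after the job is handed in: Each pen released and at rest in the tray of its material, flat on the lining (axis 8 to 15.5 mm above tray underside), within 15 degrees of lengthwise, its middle within 17 mm lengthwise and 49 mm crosswise of the tray's centre; pens of one tray not touching each other (x of walnut_brass in the frame of tray_walnut between -0.017 and 0.017 m and y of walnut_brass in the frame of tray_walnut between -0.049 and 0.049 m and z of walnut_brass in the frame of tray_walnut between 0.008 and 0.0155 m and angle between the x axis of each of walnut_brass, walnut_steel and the x axis of tray_walnut, either way round below 0.26 rad and linear speed of each of walnut_brass, walnut_steel, green_brass, green_steel, orange_steel below 0.02 m/s and contact force between each of walnut_brass, walnut_steel, green_brass, green_steel, orange_steel and the fingers below 0.05 N and x of walnut_steel in the frame of tray_walnut between -0.017 and 0.017 m and y of walnut_steel in the frame of tray_walnut between -0.049 and 0.049 m and z of walnut_steel in the frame of tray_walnut between 0.008 and 0.0155 m and x of green_brass in the frame of tray_green between -0.017 and 0.017 m and y of green_brass in the frame of tray_green between -0.049 and 0.049 m and z of green_brass in the frame of tray_green between 0.008 and 0.0155 m and angle between the x axis of each of green_brass, green_steel and the x axis of tray_green, either way round below 0.26 rad and x of green_steel in the frame of tray_green between -0.017 and 0.017 m and y of green_steel in the frame of tray_green between -0.049 and 0.049 m and z of green_steel in the frame of tray_green between 0.008 and 0.0155 m and x of orange_steel in the frame of tray_orange between -0.017 and 0.017 m and y of orange_steel in the frame of tray_orange between -0.049 and 0.049 m and z of orange_steel in the frame of tray_orange between 0.008 and 0.0155 m and angle between the x axis of orange_steel and the x axis of tray_orange, either way round below 0.26 rad and contact force between walnut_brass and walnut_steel below 0.02 N and contact force between green_brass and green_steel below 0.02 N).
It fails at once if the ink bottle is pushed more than 15 mm or tipped (distance of ink_bottle from where it was at the start of the episode above 0.015 m or angle between ink_bottle's own z axis and vertical above 0.35 rad).
It fails at once if the pen rest is pushed more than 15 mm or tipped (distance of pen_rest from where it was at the start of the episode above 0.015 m or angle between pen_rest's own z axis and vertical above 0.35 rad).
It fails at once if a pen is dropped or flung (moves faster than 0.6 m/s while out of the fingers, a fall of about 18 mm) ((linear speed of walnut_brass above 0.6 m/s and contact force between walnut_brass and the fingers below 0.01 N) or (linear speed of walnut_steel above 0.6 m/s and contact force between walnut_steel and the fingers below 0.01 N) or (linear speed of green_brass above 0.6 m/s and contact force between green_brass and the fingers below 0.01 N) or (linear speed of green_steel above 0.6 m/s and contact force between green_steel and the fingers below 0.01 N) or (linear speed of orange_steel above 0.6 m/s and contact force between orange_steel and the fingers below 0.01 N)).
It also fails if it takes over 128 s, if anything falls off the work surface, if the arm or the gripper's body presses on something with over 40 N, if the wrist force passes 120 N, or if a joint passes its speed limit or range.

ROBOT

A 6-joint arm with a two-finger parallel gripper is mounted at the origin on the work surface. World frame = base frame: x ahead of the robot, y to its left, z up, the work surface at z = 0. Lengths are in m, angles in rad, forces in N, time in s.
With the tool pointing down it reaches from about 0.4 to 0.825 m from the base axis. Payload 7 kg.
Tool frame: the origin (TCP) lies between the finger pads; the fingertips stand 22 mm ahead of it and the grasp point (between the pads) lies 3 mm ahead of it (arm.tip_reach is the distance from the TCP to the fingertips, in m); z points along the fingers, y is the line along which they close (so a half turn about z gives the same grasp; the last joint's range is limited). The gripper opens to 88 mm and grips with 3 to 60 N. Pads are 19 mm wide; open, the fingers measure 130 mm over their backs; the gripper's body (78 mm by 193 mm) begins 47 mm behind the grasp point.
Start: joints at [1.492, 0.359, 0.012, 0, -1.224, -0.288], TCP at [0.242, 0.63, 0.212] pointing down, gripper open.
Joint ranges: [-3.07, 3.07], [-1.43, 2.12], [-1.02, 1.25], [-3.03, 1.67], [-3.05, -0], [-3.03, 3.03]. Speed limits (rad/s): [2.39, 2.39, 3.01, 3.14, 3.14, 3.14].

INTERFACE

Orientations are given as [roll, pitch, yaw] about the fixed x, y, z axes, in that order (R = Rz(yaw) Ry(pitch) Rx(roll)).
In Python, from station import arm, viewer gives the robot as it stands. The module is installed in compiled form; this text tells all that it offers.
- The arm moves only by the tool apply_moves, never from a script. Its argument "commands" is a list that holds one entry, the list of rows, each a list of 5 numbers: the closure, from -1 (fully open) to 1 (shut), then the shift along the world's x, y, z as a fraction of full scale, then the turn about the world's z as a fraction of full scale. In form: [[[fingers, tx, ty, tz, yaw], ...]]. A call has 1 to 12 rows; each row shifts and turns the commanded pose from where the row before left it; what a row does not reach is not made up. Full scale, the value 1, is 20 cm for a shift and pi rad for a turn. A row lasts 1/10 s, in which the tool goes at most 50 mm and 8.59 degrees, less where a joint would pass 70% of its speed; a pose out of reach is approached as far as the arm can. A call with a number of a shift or a turn outside -1 to 1 is refused whole. A call with a gripper value outside its range is refused whole. The fingers move at their own pace and stop on an object; "force" is the grip in N (left out, the last holds). Time passes only in rows, so rows that do not move let the fingers close. It gives the time, the measured TCP pose, the force, the opening and the grip force at its end, in the units of the state.
- arm.get_state(): the state, without advancing time (a new reading comes with each control period).
- viewer.grab_frame(name): name is "scene" or "top"; returns a dict with "image" (420x560x3 uint8, blue, green, red), "mtx" (3x3 intrinsics, pixels), "k1" (the pictures are not rectified: a ray, as slopes to the right and down, at radius r is drawn at 1 + k1 r^2 times it, then the intrinsics apply), "rvec" (rotation vector, rad) and "tvec" (3), from world to camera coordinates, as OpenCV has them. Camera axes: x right, y down, z forward; pixel columns grow to the right and rows downward; lengths in m; the calibration is good to about 2 mm. A picture is of the moment at which its call begins. There is no depth.
- arm.job_done(): hands the job in; it is judged then, once.
The state is a dict: "t": time; "q": joint angles; "qd": joint speeds; "joint_efforts": joint torques, N m; "eef_pos": TCP position; "ee_rot": TCP orientation; "force": force on the tool from outside, world axes, zero at the start; "moment": the same for the moment, N m; "width": finger opening in m; "gripper_force": force on a finger pad.
Only numpy, scipy, OpenCV 4.12 (cv2) and the standard library are available. Lean on these libraries where they do the work, as an engineer would, in place of code of your own. Each camera call takes 0.05 s, during which the arm holds its last target. There are 200 camera calls.

## Working session

There is one attempt and no reset: what is moved stays moved. The work goes in short steps, Python scripts to look and compute and a tool call to move; the robot and the scene stay as the last step left them, time stands still between calls to the robot, and variables do not carry over. Pictures are saved under pics/ and viewed, at most 14 in all, crops included, and the job is handed in when it is done.

Besides the shell and the picture viewer there is one more tool, called after "Emit:" as name(argument=value, ...) on one line, values as JSON. apply_moves: Moves the arm, as the interface text tells. Shift numbers are shares of 20 cm and turn numbers shares of pi rad, none past 1 either way. Its arguments: {"type":"object","properties":{"commands":{"type":"array","items":{"type":"array","items":{"type":"array","items":{"type":"number"}}}},"force":{"type":"number"}},"required":["commands"]}

```bash
mkdir -p pics; cat > h.py <<'E'
import numpy as np, cv2
from station import arm, viewer
def grab(n,save=None):
    f=viewer.grab_frame(n)
    if save: cv2.imwrite('pics/'+save,f['image'])
    return f
def ray(f,uv):
    K=f['mtx'];R=cv2.Rodrigues(np.array(f['rvec'],float))[0];t=np.array(f['tvec'],float).ravel()
    p=cv2.undistortPoints(np.array([[uv]],float),np.array(K,float),np.array([f['k1'],0,0,0,0.]))[0,0]
    return -R.T@t, R.T@np.array([p[0],p[1],1.])
def onz(f,uv,z):
    c,d=ray(f,uv); return c+d*(z-c[2])/d[2]
def tri(f1,u1,f2,u2):
    c,d=ray(f1,u1);e,g=ray(f2,u2)
    s=np.linalg.lstsq(np.c_[d,-g],e-c,rcond=None)[0]
    a,b=c+d*s[0],e+g*s[1]; return (a+b)/2,np.linalg.norm(a-b)
def proj(f,P):
    return cv2.projectPoints(np.array(P,float).reshape(-1,3),np.array(f['rvec'],float),np.array(f['tvec'],float),np.array(f['mtx'],float),np.array([f['k1'],0,0,0,0.]))[0].reshape(-1,2)
E
python3 - <<'E'
from h import *
for n in('top','scene'):
    f=grab(n,n+'0.png'); print(n,f['mtx'].tolist(),f['k1'],ray(f,(280,210)))
s=arm.get_state();print(s)
E
```

```text
top [[407.02441431835723, 0.0, 273.4062000132922], [0.0, 407.02441431835723, 212.80959834555492], [0.0, 0.0, 1.0]] -0.062009059191401844 (array([ 0.33599652, -0.00513335,  1.15630539]), array([ 0.13422333, -0.03792454, -0.99038171]))
scene [[527.0833498994284, 0.0, 274.00412752124646], [0.0, 527.0833498994284, 209.441500792091], [0.0, 0.0, 1.0]] 0.051172185464524976 (array([ 0.8655312 , -0.66021234,  0.96570676]), array([-0.31446188,  0.54053171, -0.78042919]))
{'t': 0.1, 'q': array([ 1.49209657e+00,  3.59306505e-01,  1.11586733e-02, -2.89463701e-04,
       -1.22408826e+00, -2.88101660e-01]), 'qd': array([-8.41933763e-05, -1.64005257e-03,  1.28861043e-03,  1.23928850e-03,
       -9.70950678e-04,  1.50135916e-03]), 'joint_efforts': array([-2.54306702e-03, -5.84166062e+01,  2.93751132e+01,  7.01552823e+00,
        1.01453962e-02, -5.32030185e-05]), 'eef_pos': array([0.24194562, 0.62966814, 0.21132905]), 'ee_rot': array([ 3.14013490e+00, -1.48205388e-04, -3.66899864e-01]), 'force': array([-0.61199702, -0.46311562,  0.75300642]), 'moment': array([ 0.00527835, -0.00029176, -0.00127614]), 'gripper_force': 0.0, 'width': 0.08766931594147334}
```

View pics/top0.png

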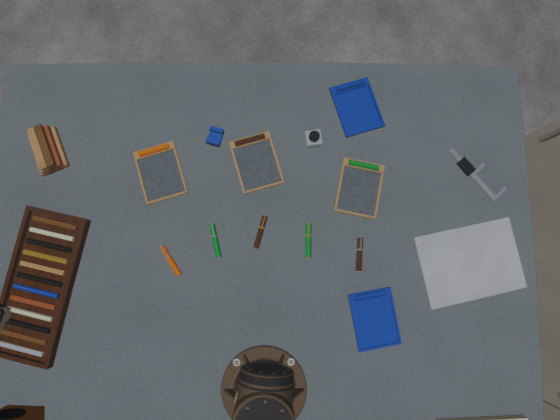

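View pics/scene0.png

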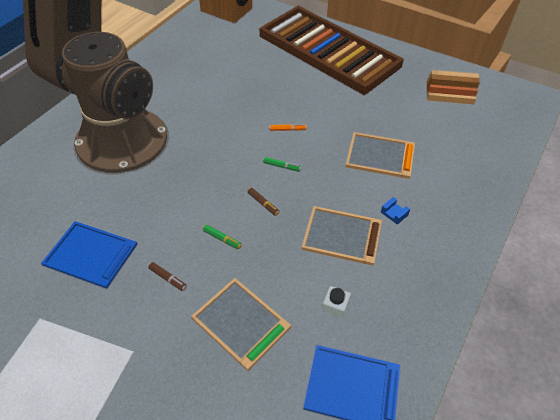

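The top view shows the pens: orange (171,260), green (215,240), walnut (260,232), green (308,239), walnut (359,254). Trays are orange (160,172), walnut (256,162) and green (360,188). The blue tray look-alikes at (357,107) and (375,320) are not pale wood and have no sample bar, so I exclude them. Next I segment both views and check an enlarged crop.

```bash
cat > m.py <<'E'
from h import *
def seg(im,c,r=30,th=28):
    x,y=c; x0,y0=x-r,y-r
    p=im[y0:y+r,x0:x+r].astype(float); bg=np.median(p.reshape(-1,3),0)
    m=(np.abs(p-bg).sum(2)>th).astype(np.uint8)
    m=cv2.morphologyEx(m,cv2.MORPH_CLOSE,np.ones((3,3)))
    n,l,s,cc=cv2.connectedComponentsWithStats(m)
    i=1+np.argmax(s[1:,4]); pts=np.argwhere(l==i)[:,::-1]+[x0,y0]
    return cv2.minAreaRect(pts.astype(np.float32)),pts
def axisends(rect):
    b=cv2.boxPoints(rect)
    if np.linalg.norm(b[0]-b[1])>np.linalg.norm(b[1]-b[2]): b=np.roll(b,-1,0)
    return (b[0]+b[1])/2,(b[2]+b[3])/2
E
python3 - <<'E'
from m import *
T={'or':(171,260),'gA':(215,240),'wA':(260,232),'gB':(308,239),'wB':(359,254)}
S={'or':(288,127),'gA':(282,164),'wA':(263,201),'gB':(222,237),'wB':(167,276)}
ft=grab('top');fs=grab('scene')
rows=[]
for k in T:
    rt,_=seg(ft['image'],T[k],26);rs,_=seg(fs['image'],S[k],26)
    at=sorted(axisends(rt),key=lambda p:p[1]); as_=sorted(axisends(rs),key=lambda p:-p[0]) 
    P=[tri(ft,a,fs,b) for a,b in zip(at,as_)]
    c=tri(ft,rt[0],fs,rs[0])
    z=[onz(ft,a,.008) for a in at]
    d=z[0]-z[1]
    print(k,'tri c',c[0].round(4),c[1].round(4),'ends z',P[0][0][2].round(4),P[1][0][2].round(4),'| mid@8mm',((z[0]+z[1])/2).round(4)[:2],'scene@8',onz(fs,rs[0],.008).round(4)[:2],'len',np.linalg.norm(d).round(4),'yaw',np.arctan2(d[1],d[0]).round(3))
    def crop(im,c,r=26):
        return cv2.resize(im[c[1]-r:c[1]+r,c[0]-r:c[0]+r],(156,156),interpolation=cv2.INTER_CUBIC)
    rows.append(np.vstack([crop(ft['image'],T[k]),crop(fs['image'],S[k])]))
A=np.hstack(rows)
cr=cv2.resize(ft['image'][120:225,125:395],(780,280),interpolation=cv2.INTER_CUBIC)
cv2.imwrite('pics/c1.png',np.vstack([A,cr]) if 0 else np.vstack([A,cr[:, :]]))  if A.shape[1]==780 else print(A.shape)
E
```

```text
or tri c [0.3493 0.26   0.0026] 0.0022 ends z 0.001 0.0041 | mid@8mm [0.3503 0.2596] scene@8 [0.3515 0.2541] len 0.1003 yaw 0.573
gA tri c [0.4063 0.1348 0.0036] 0.0013 ends z 0.0041 0.0037 | mid@8mm [0.4068 0.1348] scene@8 [0.4079 0.1307] len 0.0998 yaw 0.218
wA tri c [0.4301 0.0073 0.005 ] 0.0012 ends z 0.0039 0.0085 | mid@8mm [0.4306 0.0076] scene@8 [0.431  0.0049] len 0.1015 yaw -0.278
gB tri c [ 0.4069 -0.1286  0.0057] 0.0015 ends z 0.0036 0.0094 | mid@8mm [ 0.4076 -0.1279] scene@8 [ 0.4073 -0.1303] len 0.099 yaw -0.014
wB tri c [ 0.3664 -0.2729  0.0072] 0.002 ends z 0.0041 0.0123 | mid@8mm [ 0.3673 -0.2721] scene@8 [ 0.366  -0.2738] len 0.0993 yaw -0.071
```

View pics/c1.png

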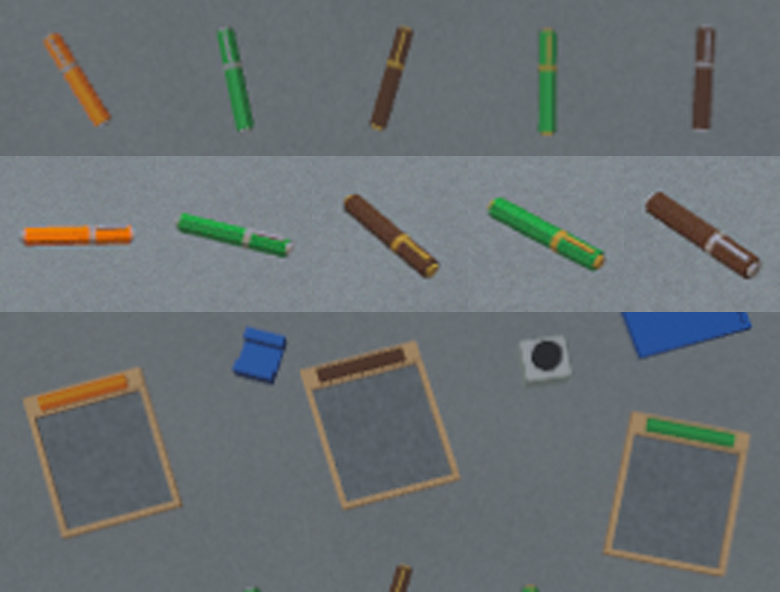

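The crop confirms the pens, left to right: orange steel, green steel, walnut brass, green brass, walnut steel, all clip up. Now the tray poses.

```bash
python3 - <<'E'
from m import *
T={'or':(160,172),'wa':(256,162),'gr':(360,188)}
S={'or':(380,155),'wa':(342,235),'gr':(242,322)}
ft=grab('top');fs=grab('scene')
def quad(f,c,r):
    x,y=c; im=f['image'][y-r:y+r,x-r:x+r].astype(int)
    m=((im[...,2]-im[...,0])>22)
    m=cv2.morphologyEx(m.astype(np.uint8),cv2.MORPH_CLOSE,np.ones((3,3)))
    n,l,s,cc=cv2.connectedComponentsWithStats(m); i=1+np.argmax(s[1:,4])
    p=(np.argwhere(l==i)[:,::-1]+[x-r,y-r]).astype(np.float32)
    h=cv2.convexHull(p)[:,0]
    e=.02*cv2.arcLength(h,True); q=cv2.approxPolyDP(h,e,True)[:,0]
    return p,q
for k in T:
    (p,q),(ps,qs)=quad(ft,T[k],40),quad(fs,S[k],58)
    zz=.010
    W=np.array([onz(ft,a,zz)[:2] for a in cv2.convexHull(p)[:,0]],np.float32)
    rc=cv2.minAreaRect(W*1000)
    Ws=np.array([onz(fs,a,zz)[:2] for a in cv2.convexHull(ps)[:,0]],np.float32)
    rs=cv2.minAreaRect(Ws*1000)
    print(k,'top',np.round(rc[0],1),np.round(rc[1],1),round(rc[2],1),'scene',np.round(rs[0],1),np.round(rs[1],1),round(rs[2],1))
    if len(q)==4 and len(qs)==4:
        # match by nearest world
        a=[onz(ft,u,zz)[:2] for u in q]; b=[onz(fs,u,zz)[:2] for u in qs]
        for i,u in enumerate(q):
            j=np.argmin([np.linalg.norm(a[i]-v) for v in b]); P=tri(ft,u,fs,qs[j]); print('  ',P[0].round(4),P[1].round(4))
    else: print(len(q),len(qs))
for n,z,t,s in(('bottle cap',.046,(314,136),(337,296)),('rest',.024,(215,136),(396,210))): print(n,onz(ft,t,z)[:2],onz(fs,s,z)[:2])
E
```

```text
or top [602.1 296.2] [161.9 122.8] 16.8 scene [604.2 289.2] [160.8 132.1] 16.8
   [ 0.5458  0.2188 -0.0055] 0.0014
   [0.5103 0.331  0.0068] 0.0016
   [0.6611 0.376  0.009 ] 0.002
   [ 0.6966  0.2627 -0.0017] 0.0029
wa top [632.4  19.6] [161.8 122.2] 16.0 scene [633.8  14.4] [161.1 128.6] 16.3
   [ 0.5745 -0.0591 -0.0025] 0.0013
   [0.54   0.0557 0.0064] 0.0027
   [0.6933 0.0975 0.0095] 0.002
   [ 0.7261 -0.0168 -0.0008] 0.0045
gr top [ 556.7 -277.7] [123.4 161.6] 78.4 scene [ 557.9 -281.1] [124.9 162.6] 78.4
   [ 0.622  -0.3556  0.0034] 0.0004
   [ 0.4675 -0.322   0.0084] 0.0016
   [ 0.4919 -0.2036  0.007 ] 0.0009
   [ 0.6478 -0.2382  0.004 ] 0.0017
bottle cap [ 0.69799328 -0.14542142] [ 0.70256543 -0.1515816 ]
rest [0.70451146 0.13718784] [0.71246182 0.12943181]
```

Emit:
apply_moves(commands=[[[-1,0.054,-0.186,-0.045,0.043],[-1,0.054,-0.186,-0.045,0.043],[-1,0.054,-0.186,-0.045,0.043],[-1,0.054,-0.186,-0.045,0.043],[-1,0.054,-0.186,-0.045,0.043],[-1,0.054,-0.186,-0.045,0.043],[-1,0.054,-0.186,-0.045,0.041],[-1,0.054,-0.186,-0.045,0],[-1,0.054,-0.186,-0.045,0],[-1,0.054,-0.186,-0.045,0],[-1,0,0,0,0],[-1,0,0,0,0]]], force=12)

```text
t: 1.5
eef_pos: [0.3504, 0.2575, 0.1224]
ee_rot: [-3.141, -0.001, 0.571]
force: [-0.3, 0.6, 0.4]
width: 0.0876
gripper_force: 0.0
```

Emit:
apply_moves(commands=[[[-1,0,0,-0.1,0],[-1,0,0,-0.1,0],[-1,0,0,-0.1,0],[-1,0,0,-0.1,0],[-1,0,0,-0.05,0],[-1,0,0,-0.03,0],[-1,0,0,0,0],[1,0,0,0,0],[1,0,0,0,0],[1,0,0,0,0],[1,0,0,0,0],[1,0,0,0,0]]])

```text
t: 2.7
eef_pos: [0.3502, 0.2582, 0.0264]
ee_rot: [-3.141, -0.001, 0.573]
force: [-0.2, -0.6, 0.2]
width: 0.0531
gripper_force: 0.0
```

```bash
python3 - <<'E'
from h import *
f=grab('top');g=grab('scene');s=arm.get_state();print(s['eef_pos'],s['width'],s['gripper_force'])
cv2.imwrite('pics/g1.png',np.hstack([cv2.resize(x['image'][c[1]-45:c[1]+45,c[0]-60:c[0]+60],(400,300),interpolation=cv2.INTER_CUBIC) for x,c in((f,(171,260)),(g,(288,127)))]))
E
```

```text
[0.35012451 0.25809512 0.02628929] 0.04506878602979746 0.0
```

View pics/g1.png

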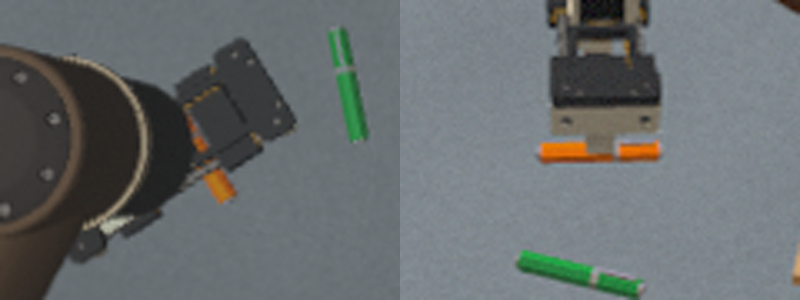

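The fingers straddle the orange pen near mid-length and are still closing. Finish closing, then lift.

Emit:
apply_moves(commands=[[[1,0,0,0,0],[1,0,0,0,0],[1,0,0,0,0],[1,0,0,0,0],[1,0,0,0,0],[1,0,0,0,0],[1,0,0,0.05,0],[1,0,0,0.1,0],[1,0,0,0.1,0],[1,0,0,0.1,0],[1,0,0,0.05,0],[1,0,0,0,0]]])

```text
t: 4.0
eef_pos: [0.3506, 0.259, 0.1077]
ee_rot: [-3.14, -0.003, 0.573]
force: [0.2, -0.9, -0.4]
width: 0.0008
gripper_force: 0.0
```

The grip came up empty (width about 0), so I look.

```bash
python3 - <<'E'
from h import *
f=grab('top');g=grab('scene')
cv2.imwrite('pics/g2.png',np.hstack([cv2.resize(x['image'][c[1]-45:c[1]+45,c[0]-60:c[0]+60],(400,300),interpolation=cv2.INTER_CUBIC) for x,c in((f,(171,260)),(g,(288,115)))]))
E
```

```text
(no output)
```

View pics/g2.png

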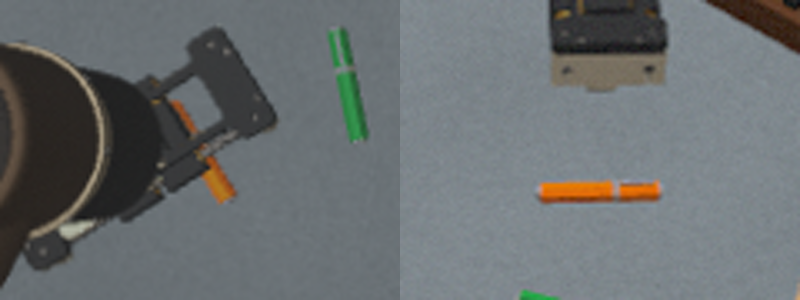

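Emit:
apply_moves(commands=[[[-1,0,0,0,0],[-1,0,0,0,0],[-1,0,0,0,0],[-1,0,0,0,0],[-1,0,0,-0.05,0],[-1,0,0,-0.07,0],[-1,0,0,-0.1,0],[-1,0,0,-0.1,0],[-1,0,0,-0.06,0],[-1,0,0,-0.03,0],[-1,0,0,-0.01,0],[1,0,0,0,0]]], force=25)

```text
t: 5.3
eef_pos: [0.3501, 0.2581, 0.0221]
ee_rot: [3.141, 0.0, 0.573]
force: [-0.0, 0.8, 0.4]
width: 0.0825
gripper_force: 0.0
```

Emit:
apply_moves(commands=[[[1,0,0,0,0],[1,0,0,0,0],[1,0,0,0,0],[1,0,0,0,0],[1,0,0,0,0],[1,0,0,0,0],[1,0,0,0,0],[1,0,0,0,0],[1,0,0,0,0],[1,0,0,0,0],[1,0,0,0,0]]])

```text
t: 6.4
eef_pos: [0.3501, 0.258, 0.0221]
ee_rot: [3.142, 0.0, 0.573]
force: [0.5, -0.5, 0.2]
width: 0.0016
gripper_force: 0.0
```

```bash
python3 - <<'E'
from h import *
print(arm.tip_reach)
f=grab('top');g=grab('scene')
s=arm.get_state();print(s['eef_pos'],s['ee_rot'],s['width'])
R=cv2.Rodrigues(np.zeros(3))[0]
e=s['eef_pos']
for n,x in(('top',f),('scene',g)): print(n,proj(x,[e,e-[0,0,arm.tip_reach],[.35,.258,.008]]).round(1).tolist())
cv2.imwrite('pics/g3.png',np.hstack([cv2.resize(x['image'][c[1]-45:c[1]+45,c[0]-60:c[0]+60],(400,300),interpolation=cv2.INTER_CUBIC) for x,c in((f,(171,260)),(g,(288,115)))]))
E
```

```text
0.022
[0.35008163 0.25808372 0.02216423] [ 3.14159118e+00 -4.47130875e-06  5.72554031e-01] 0.0003886976627197322
top [[169.5, 260.2], [171.3, 260.2], [170.7, 260.2]]
scene [[287.4, 122.4], [287.3, 128.6], [287.3, 126.4]]
```

View pics/g3.png

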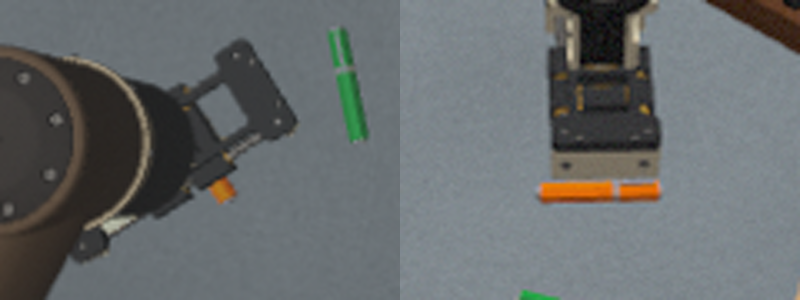

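Emit:
apply_moves(commands=[[[1,0,0,0.1,0],[1,0,0,0.1,0],[1,0,0,0.1,0],[1,0,0,0.1,0],[1,0,0,0.1,0],[1,0,0,0,0],[1,0,0,0,0]]])

```text
t: 7.2
eef_pos: [0.3501, 0.2582, 0.1224]
ee_rot: [-3.141, -0.001, 0.572]
force: [-0.6, 0.7, -0.5]
width: 0.0007
gripper_force: 0.0
```

```bash
python3 - <<'E'
from h import *
g=grab('scene');np.save('closed.npy',g['image']);s=arm.get_state();e=s['eef_pos'];print(e,s['width'],proj(g,[e,e-[0,0,.022],e+[0,0,.041]]).round(1).tolist())
E
```

```text
[0.34982465 0.25777538 0.12178956] 8.900357855698969e-05 [[288.1, 92.2], [287.9, 99.2], [288.5, 78.6]]
```

Emit:
apply_moves(commands=[[[-1,0,0,0,0],[-1,0,0,0,0],[-1,0,0,0,0],[-1,0,0,0,0],[-1,0,0,0,0],[-1,0,0,0,0],[-1,0,0,0,0],[-1,0,0,0,0],[-1,0,0,0,0],[-1,0,0,0,0],[-1,0,0,0,0],[-1,0,0,0,0]]])

```text
t: 8.45
eef_pos: [0.3501, 0.2581, 0.1222]
ee_rot: [-3.142, -0.0, 0.573]
force: [-0.9, 0.5, -0.8]
width: 0.0862
gripper_force: 0.0
```

```bash
python3 - <<'E'
from h import *
g=grab('scene');a=np.load('closed.npy');b=g['image']
y=np.array([np.sin(.5726),-np.cos(.5726),0]);s=arm.get_state();e=s['eef_pos'];print(e,s['width'],proj(g,[e-[0,0,.022]+y*.044,e-[0,0,.022]-y*.044]).round(1).tolist())
cr=lambda i:cv2.resize(i[40:140,240:340],(400,400),interpolation=cv2.INTER_CUBIC)
cv2.imwrite('pics/g4.png',np.hstack([cr(a),cr(b)]))
f=grab('top')
from m import *
r,_=seg(g['image'],(288,130),18);print(r)
E
```

```text
[0.35008692 0.25807488 0.12215847] 0.08732917609668255 [[288.8, 110.6], [287.3, 87.9]]
((287.5, 127.5), (7.0, 35.0), 90.0)
```

View pics/g4.png

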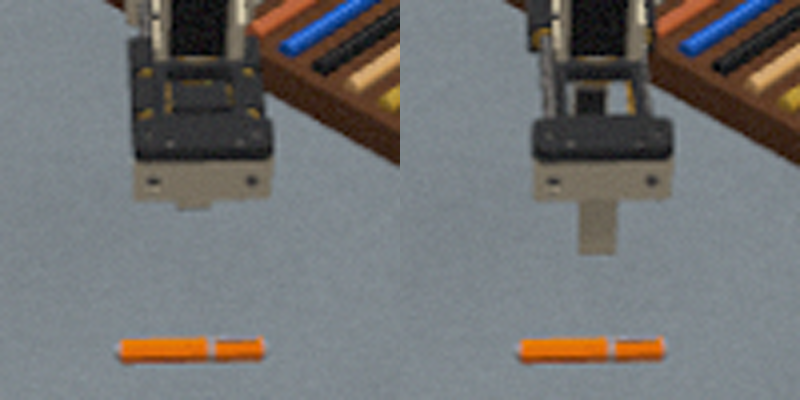

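The fingertips show about 7 px (about 22 mm) higher than the stated tip reach predicts, both open and closed. So the earlier closures were above the pen. I feel for the true height with small straddled steps.

Emit:
apply_moves(commands=[[[-1,0,0,-0.1,0],[-1,0,0,-0.1,0],[-1,0,0,-0.1,0],[-1,0,0,-0.1,0],[-1,0,0,-0.08,0],[-1,0,0,-0.04,0],[-1,0,0,-0.03,0],[-1,0,0,0,0],[-1,0,0,0,0]]])

```text
t: 9.45
eef_pos: [0.3503, 0.2584, 0.0126]
ee_rot: [-3.141, -0.001, 0.573]
force: [0.4, -0.8, 0.2]
width: 0.0871
gripper_force: 0.0
```

```bash
python3 - <<'E'
from h import *
g=grab('scene');s=arm.get_state();e=s['eef_pos'];print(e,s['force'])
b=g['image'];cv2.imwrite('pics/g5.png',cv2.resize(b[80:150,250:330],(560,490),interpolation=cv2.INTER_CUBIC))
E
```

```text
[0.35038608 0.25857579 0.01277859] [0.41981802 0.61292979 0.30816053]
```

View pics/g5.png

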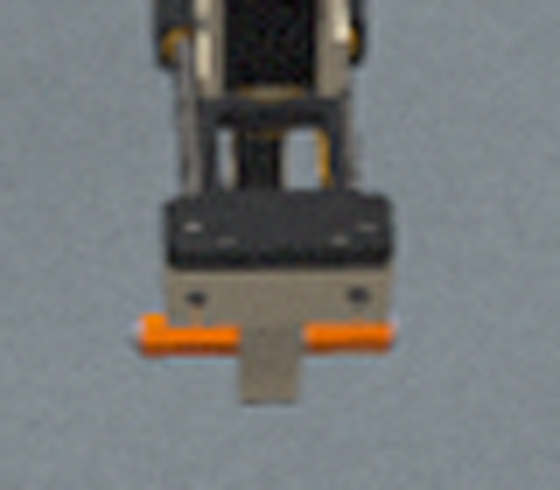

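No contact with the nominal tip at -9 mm confirms the stated reach is wrong. The tip shows at about 9 mm up. I go lower in small steps.

Emit:
apply_moves(commands=[[[-1,0,0,-0.01,0],[-1,0,0,-0.01,0],[-1,0,0,0,0],[-1,0,0,0,0]]])

```text
t: 9.9
eef_pos: [0.3501, 0.2581, 0.0082]
ee_rot: [3.142, -0.0, 0.573]
force: [-0.3, -0.7, -0.4]
width: 0.0876
gripper_force: 0.0
```

Emit:
apply_moves(commands=[[[-1,0,0,-0.01,0],[-1,0,0,0,0],[-1,0,0,0,0]]])

```text
t: 10.2
eef_pos: [0.3501, 0.258, 0.0061]
ee_rot: [3.141, 0.0, 0.572]
force: [0.7, -0.0, 0.2]
width: 0.0878
gripper_force: 0.0
```

Emit:
apply_moves(commands=[[[-1,0,0,-0.01,0],[-1,0,0,0,0],[-1,0,0,0,0]]])

```text
t: 10.5
eef_pos: [0.35, 0.258, 0.0041]
ee_rot: [3.141, 0.0, 0.573]
force: [-0.5, 0.5, -0.3]
width: 0.0876
gripper_force: 0.0
```

Emit:
apply_moves(commands=[[[-1,0,0,-0.01,0],[-1,0,0,0,0],[-1,0,0,0,0]]])

```text
t: 10.8
eef_pos: [0.35, 0.258, 0.0021]
ee_rot: [3.141, 0.0, 0.573]
force: [0.4, 0.3, -0.2]
width: 0.0875
gripper_force: 0.0
```

Emit:
apply_moves(commands=[[[-1,0,0,-0.01,0],[-1,0,0,0,0],[-1,0,0,0,0]]])

```text
t: 11.1
eef_pos: [0.35, 0.258, 0.0001]
ee_rot: [3.141, 0.0, 0.573]
force: [0.0, -0.1, -0.0]
width: 0.0875
gripper_force: 0.0
```

Emit:
apply_moves(commands=[[[1,0,0,0,0],[1,0,0,0,0],[1,0,0,0,0],[1,0,0,0,0],[1,0,0,0,0],[1,0,0,0,0],[1,0,0,0,0],[1,0,0,0,0],[1,0,0,0,0],[1,0,0,0,0],[1,0,0,0,0],[1,0,0,0,0]]], force=20)

```text
t: 12.3
eef_pos: [0.35, 0.2585, 0.0005]
ee_rot: [-3.141, -0.001, 0.573]
force: [-3.5, 1.1, 6.6]
width: 0.0074
gripper_force: 16.7
```

Width 7.4 mm with an upward push means the tips pinch the pen's top chamfer. So the true tip is about 15 mm above the TCP reading. Open, go 11 mm lower, close again.

Emit:
apply_moves(commands=[[[-1,0,0,0,0],[-1,0,0,0,0],[-1,0,0,0,0],[-1,0,0,0,0],[-1,0,0,0,0],[-1,0,0,-0.01,0],[-1,0,0,-0.01,0],[-1,0,0,-0.01,0],[-1,0,0,-0.01,0],[-1,0,0,0,0]]])

```text
t: 13.3
eef_pos: [0.35, 0.2578, -0.0082]
ee_rot: [3.141, 0.001, 0.573]
force: [-0.1, 0.1, 0.3]
width: 0.082
gripper_force: 0.0
```

Emit:
apply_moves(commands=[[[-1,0,0,-0.01,0],[-1,0,0,-0.005,0],[-1,0,0,0,0],[-1,0,0,0,0]]])

```text
t: 13.7
eef_pos: [0.3501, 0.2581, -0.0108]
ee_rot: [3.142, 0.0, 0.573]
force: [0.8, -0.8, 0.1]
width: 0.0876
gripper_force: 0.0
```

Emit:
apply_moves(commands=[[[1,0,0,0,0],[1,0,0,0,0],[1,0,0,0,0],[1,0,0,0,0],[1,0,0,0,0],[1,0,0,0,0],[1,0,0,0,0],[1,0,0,0,0],[1,0,0,0,0],[1,0,0,0,0],[1,0,0,0,0],[1,0,0,0,0]]])

```text
t: 14.9
eef_pos: [0.3501, 0.2581, -0.0108]
ee_rot: [-3.142, -0.0, 0.573]
force: [0.5, 0.2, -0.9]
width: 0.0154
gripper_force: 20.0
```

Emit:
apply_moves(commands=[[[1,0,0,0.05,0],[1,0,0,0.1,0],[1,0,0,0.1,0],[1,0.152,0.022,0,-0.0225],[1,0.152,0.022,0,-0.0225],[1,0.152,0.022,0,-0.0225],[1,0.152,0.022,0,-0.0225],[1,0.152,0.022,0,0],[1,0.152,0.022,0,0],[1,0.152,0.022,0,0],[1,0.152,0.022,0,0],[1,0,0,0,0]]])

```text
t: 16.1
eef_pos: [0.5965, 0.2935, 0.0395]
ee_rot: [3.141, -0.001, 0.289]
force: [-1.8, -0.9, -0.8]
width: 0.0157
gripper_force: 20.0
```

```bash
python3 - <<'E'
from h import *
f=grab('top');g=grab('scene');s=arm.get_state();print(s['eef_pos'],s['ee_rot'],s['width'])
cv2.imwrite('pics/p1.png',np.hstack([cv2.resize(x['image'][c[1]-45:c[1]+45,c[0]-60:c[0]+60],(400,300),interpolation=cv2.INTER_CUBIC) for x,c in((f,(160,172)),(g,(380,145)))]))
E
```

```text
[0.59321977 0.29274246 0.03901638] [3.14132746e+00 9.74512809e-04 2.88659154e-01] 0.01563770152289218
```

View pics/p1.png

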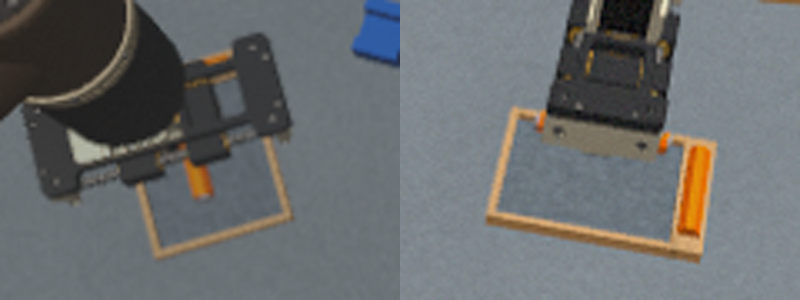

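Pen held level and lengthwise over the orange tray's middle. Lowering.

Emit:
apply_moves(commands=[[[1,0,0,-0.05,0],[1,0,0,-0.05,0],[1,0,0,-0.05,0],[1,0,0,-0.03,0],[1,0,0,-0.02,0],[1,0,0,-0.01,0],[1,0,0,0,0],[1,0,0,0,0]]])

```text
t: 17.0
eef_pos: [0.5935, 0.2934, -0.0026]
ee_rot: [-3.141, -0.0, 0.29]
force: [-0.8, 0.7, -0.2]
width: 0.0158
gripper_force: 20.0
```

Emit:
apply_moves(commands=[[[1,0,0,-0.006,0],[1,0,0,-0.006,0],[1,0,0,0,0],[1,0,0,0,0]]])

```text
t: 17.4
eef_pos: [0.5933, 0.2933, -0.0052]
ee_rot: [-3.142, -0.0, 0.29]
force: [-0.1, 0.1, -0.7]
width: 0.0157
gripper_force: 20.0
```

Emit:
apply_moves(commands=[[[1,0,0,-0.005,0],[1,0,0,0,0],[1,0,0,0,0]]])

```text
t: 17.7
eef_pos: [0.5933, 0.2932, -0.0063]
ee_rot: [3.142, 0.0, 0.29]
force: [1.1, -0.1, 0.5]
width: 0.0155
gripper_force: 20.0
```

Emit:
apply_moves(commands=[[[1,0,0,-0.003,0],[1,0,0,0,0],[0.3,0,0,0,0],[0.3,0,0,0,0],[0.3,0,0,0,0],[0.3,0,0,0,0],[0.3,0,0,0.03,0],[0.3,0,0,0.07,0],[0.3,0,0,0.1,0],[0.3,0,0,0.1,0],[0.3,0,0,0,0]]])

```text
t: 18.8
eef_pos: [0.5954, 0.2947, 0.0578]
ee_rot: [-3.14, -0.006, 0.291]
force: [-1.1, -0.7, 0.5]
width: 0.0308
gripper_force: 0.0
```

Emit:
apply_moves(commands=[[[-1,-0.1165,-0.0995,0,-0.012],[-1,-0.1165,-0.0995,0,-0.011],[-1,-0.1165,-0.0995,0,0],[-1,-0.1165,-0.0995,0,0],[-1,-0.1165,-0.0995,0,0],[-1,-0.1165,-0.0995,0,0],[-1,-0.1165,-0.0995,0,0],[-1,-0.1165,-0.0995,0,0],[-1,0,0,-0.05,0],[-1,0,0,-0.1,0],[-1,0,0,-0.06,0],[-1,0,0,0,0]]])

```text
t: 20.0
eef_pos: [0.4065, 0.1338, 0.0103]
ee_rot: [3.141, 0.002, 0.217]
force: [0.7, 0.6, 0.2]
width: 0.0872
gripper_force: 0.0
```

Emit:
apply_moves(commands=[[[-1,0,0,-0.05,0],[-1,0,0,-0.035,0],[-1,0,0,-0.02,0],[1,0,0,0,0],[1,0,0,0,0],[1,0,0,0,0],[1,0,0,0,0],[1,0,0,0,0],[1,0,0,0,0],[1,0,0,0,0],[1,0,0,0,0],[1,0,0,0,0]]])

```text
t: 21.2
eef_pos: [0.4069, 0.1341, -0.0098]
ee_rot: [3.142, 0.0, 0.218]
force: [0.7, 0.6, -1.1]
width: 0.0212
gripper_force: 0.0
```

Emit:
apply_moves(commands=[[[1,0,0,0,0],[1,0,0,0,0],[1,0,0,0,0]]])

```text
t: 21.5
eef_pos: [0.4069, 0.1341, -0.0098]
ee_rot: [-3.142, -0.0, 0.218]
force: [-0.7, -0.1, 0.2]
width: 0.0154
gripper_force: 20.0
```

Emit:
apply_moves(commands=[[[1,0,0,0.05,0],[1,0,0,0.1,0],[1,0,0,0.1,0],[1,0.066,-0.177,0,-0.0267],[1,0.066,-0.177,0,-0.0267],[1,0.066,-0.177,0,-0.0267],[1,0.066,-0.177,0,-0.0267],[1,0.066,-0.177,0,-0.0267],[1,0.066,-0.177,0,0],[1,0.066,-0.177,0,0],[1,0.066,-0.177,0,0],[1,0.066,-0.177,0,0]]])

```text
t: 22.7
eef_pos: [0.526, -0.1862, 0.0409]
ee_rot: [-3.142, -0.0, -0.202]
force: [0.6, 0.9, -0.9]
width: 0.0154
gripper_force: 20.0
```

Emit:
apply_moves(commands=[[[1,0.066,-0.177,0,0],[1,0.066,-0.177,0,0],[1,0,0,0,0],[1,0,0,-0.05,0],[1,0,0,-0.05,0],[1,0,0,0,0],[1,0,0,0,0]]])

```text
t: 23.4
eef_pos: [0.5516, -0.2544, 0.0198]
ee_rot: [3.141, 0.001, -0.201]
force: [-0.8, 0.3, -1.0]
width: 0.0157
gripper_force: 20.0
```

Emit:
apply_moves(commands=[[[1,0,0,-0.05,0],[1,0,0,-0.035,0],[1,0,0,-0.02,0],[1,0,0,-0.015,0],[1,0,0,0,0],[1,0,0,0,0]]])

```text
t: 24.0
eef_pos: [0.5521, -0.2554, -0.0038]
ee_rot: [3.142, 0.0, -0.202]
force: [-0.2, -0.3, -0.5]
width: 0.016
gripper_force: 20.0
```

Emit:
apply_moves(commands=[[[1,0,0,-0.006,0],[1,0,0,0,0],[1,0,0,0,0]]])

```text
t: 24.3
eef_pos: [0.5521, -0.2554, -0.0049]
ee_rot: [-3.142, -0.0, -0.202]
force: [-0.3, 0.4, -0.4]
width: 0.0158
gripper_force: 20.0
```

```bash
python3 - <<'E'
from h import *
f=grab('top');g=grab('scene');s=arm.get_state();print(s['eef_pos'],s['ee_rot'],s['width'],s['force'])
cv2.imwrite('pics/p2.png',np.hstack([cv2.resize(x['image'][c[1]-45:c[1]+45,c[0]-60:c[0]+60],(400,300),interpolation=cv2.INTER_CUBIC) for x,c in((f,(360,188)),(g,(242,312)))]))
E
```

```text
[ 0.55216003 -0.25536635 -0.00488942] [-3.14157098e+00 -2.83357347e-04 -2.01881476e-01] 0.015865753469984072 [-0.18561007  0.4393127  -0.38810781]
```

View pics/p2.png

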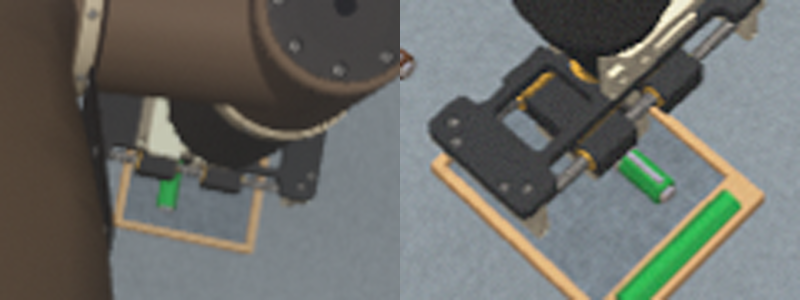

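Green steel is inside the green tray, lengthwise, on its left half and clear of the walls. Last millimetre, then a narrow release.

Emit:
apply_moves(commands=[[[1,0,0,-0.004,0],[1,0,0,0,0],[0.46,0,0,0,0],[0.46,0,0,0,0],[0.46,0,0,0,0],[0.46,0,0,0,0],[0.46,0,0,0.03,0],[0.46,0,0,0.07,0],[0.46,0,0,0.1,0],[0.46,0,0,0.1,0],[0.46,0,0,0,0]]])

```text
t: 25.5
eef_pos: [0.5545, -0.2559, 0.0585]
ee_rot: [3.141, -0.006, -0.201]
force: [-0.4, -0.2, 0.3]
width: 0.0234
gripper_force: 0.0
```

Emit:
apply_moves(commands=[[[-1,-0.1207,0.1053,0,0.02],[-1,-0.1207,0.1053,0,0.02],[-1,-0.1207,0.1053,0,0.02],[-1,-0.1207,0.1053,0,0],[-1,-0.1207,0.1053,0,0],[-1,-0.1207,0.1053,0,0],[-1,0,0,-0.05,0],[-1,0,0,-0.1,0],[-1,0,0,-0.06,0],[-1,0,0,-0.01,0],[-1,0,0,0,0],[-1,0,0,0,0]]])

```text
t: 26.7
eef_pos: [0.4079, -0.129, 0.0107]
ee_rot: [-3.142, -0.001, -0.013]
force: [0.2, 0.4, 0.1]
width: 0.0879
gripper_force: 0.0
```

Emit:
apply_moves(commands=[[[-1,0,0,-0.05,0],[-1,0,0,-0.035,0],[-1,0,0,-0.02,0],[1,0,0,0,0],[1,0,0,0,0],[1,0,0,0,0],[1,0,0,0,0],[1,0,0,0,0],[1,0,0,0,0],[1,0,0,0,0],[1,0,0,0,0],[1,0,0,0,0]]])

```text
t: 27.9
eef_pos: [0.4073, -0.129, -0.0108]
ee_rot: [-3.142, -0.0, -0.013]
force: [-0.4, -0.2, -0.5]
width: 0.0213
gripper_force: 0.0
```

Emit:
apply_moves(commands=[[[1,0,0,0,0],[1,0,0,0,0],[1,0,0,0,0]]])

```text
t: 28.2
eef_pos: [0.4073, -0.129, -0.0108]
ee_rot: [3.142, -0.0, -0.013]
force: [-1.1, -0.6, 0.3]
width: 0.0155
gripper_force: 20.0
```

Emit:
apply_moves(commands=[[[1,0,0,0.05,0],[1,0,0,0.1,0],[1,0,0,0.1,0],[1,0.1137,-0.1404,0,-0.02],[1,0.1137,-0.1404,0,-0.02],[1,0.1137,-0.1404,0,-0.02],[1,0.1137,-0.1404,0,0],[1,0.1137,-0.1404,0,0],[1,0.1137,-0.1404,0,0],[1,0,0,0,0],[1,0,0,-0.05,0],[1,0,0,-0.05,0]]])

```text
t: 29.4
eef_pos: [0.5429, -0.297, 0.0187]
ee_rot: [-3.141, 0.0, -0.202]
force: [-0.2, -0.7, -1.2]
width: 0.0155
gripper_force: 20.0
```

Emit:
apply_moves(commands=[[[1,0,0,0,0],[1,0,0,-0.045,0],[1,0,0,-0.035,0],[1,0,0,-0.025,0],[1,0,0,-0.015,0],[1,0,0,0,0],[1,0,0,0,0]]])

```text
t: 30.1
eef_pos: [0.5438, -0.2975, -0.0048]
ee_rot: [3.142, -0.0, -0.202]
force: [0.5, -0.6, -0.1]
width: 0.0158
gripper_force: 20.0
```

Emit:
apply_moves(commands=[[[1,0,0,-0.006,0],[1,0,0,0,0],[1,0,0,0,0]]])

```text
t: 30.4
eef_pos: [0.5438, -0.2975, -0.0059]
ee_rot: [3.142, -0.0, -0.202]
force: [0.2, -0.6, -0.7]
width: 0.0161
gripper_force: 20.0
```

Emit:
apply_moves(commands=[[[1,0,0,-0.004,0],[1,0,0,0,0],[0.46,0,0,0,0],[0.46,0,0,0,0],[0.46,0,0,0,0],[0.46,0,0,0,0],[0.46,0,0,0.03,0],[0.46,0,0,0.07,0],[0.46,0,0,0.1,0],[0.46,0,0,0.1,0],[0.46,0,0,0,0]]])

```text
t: 31.5
eef_pos: [0.5461, -0.2982, 0.0576]
ee_rot: [3.141, -0.006, -0.201]
force: [-0.4, -0.9, 0.2]
width: 0.0239
gripper_force: 0.0
```

Emit:
apply_moves(commands=[[[-1,-0.1473,0.0204,0,0.0207],[-1,-0.1473,0.0204,0,0.021],[-1,-0.1473,0.0204,0,0],[-1,-0.1473,0.0204,0,0],[-1,-0.1473,0.0204,0,0],[-1,-0.1473,0.0204,0,0],[-1,0,0,0,0],[-1,0,0,-0.05,0],[-1,0,0,-0.1,0],[-1,0,0,-0.06,0],[-1,0,0,-0.005,0],[-1,0,0,0,0]]])

```text
t: 32.7
eef_pos: [0.3674, -0.2731, 0.0097]
ee_rot: [3.142, 0.001, -0.07]
force: [-0.4, -0.5, 0.4]
width: 0.0878
gripper_force: 0.0
```

Emit:
apply_moves(commands=[[[-1,0,0,-0.05,0],[-1,0,0,-0.035,0],[-1,0,0,-0.02,0],[1,0,0,0,0],[1,0,0,0,0],[1,0,0,0,0],[1,0,0,0,0],[1,0,0,0,0],[1,0,0,0,0],[1,0,0,0,0],[1,0,0,0,0],[1,0,0,0,0]]])

```text
t: 33.9
eef_pos: [0.3669, -0.273, -0.0108]
ee_rot: [-3.142, -0.0, -0.071]
force: [0.3, -0.6, -0.0]
width: 0.0207
gripper_force: 0.0
```

Emit:
apply_moves(commands=[[[1,0,0,0,0],[1,0,0,0,0],[1,0,0,0,0]]])

```text
t: 34.2
eef_pos: [0.3669, -0.273, -0.0109]
ee_rot: [-3.142, 0.0, -0.071]
force: [-0.0, 0.6, 1.3]
width: 0.0156
gripper_force: 20.0
```

Emit:
apply_moves(commands=[[[1,0,0,0.05,0],[1,0,0,0.1,0],[1,0,0,0.1,0],[1,0.1459,0.15,0,0.0279],[1,0.1459,0.15,0,0.0279],[1,0.1459,0.15,0,0.0279],[1,0.1459,0.15,0,0.0279],[1,0.1459,0.15,0,0],[1,0.1459,0.15,0,0],[1,0.1459,0.15,0,0],[1,0.1459,0.15,0,0],[1,0.1459,0.15,0,0]]])

```text
t: 35.4
eef_pos: [0.6306, -0.0015, 0.04]
ee_rot: [3.142, -0.0, 0.28]
force: [0.5, -0.2, 0.2]
width: 0.0156
gripper_force: 20.0
```

Emit:
apply_moves(commands=[[[1,0,0,0,0],[1,0,0,0,0],[1,0,0,-0.05,0],[1,0,0,-0.05,0],[1,0,0,-0.045,0],[1,0,0,-0.035,0],[1,0,0,-0.025,0],[1,0,0,-0.015,0],[1,0,0,0,0],[1,0,0,0,0]]])

```text
t: 36.4
eef_pos: [0.6297, -0.0029, -0.0047]
ee_rot: [3.142, -0.0, 0.28]
force: [0.7, -0.6, -0.2]
width: 0.0156
gripper_force: 20.0
```

Emit:
apply_moves(commands=[[[1,0,0,-0.006,0],[1,0,0,-0.004,0],[1,0,0,0,0],[0.46,0,0,0,0],[0.46,0,0,0,0],[0.46,0,0,0,0],[0.46,0,0,0,0],[0.46,0,0,0.03,0],[0.46,0,0,0.07,0],[0.46,0,0,0.1,0],[0.46,0,0,0.1,0],[0.46,0,0,0,0]]])

```text
t: 37.6
eef_pos: [0.632, -0.0025, 0.0576]
ee_rot: [3.141, -0.006, 0.281]
force: [0.7, 0.6, 0.6]
width: 0.0237
gripper_force: 0.0
```

Emit:
apply_moves(commands=[[[-1,-0.1658,0.0082,0,-0.0355],[-1,-0.1658,0.0082,0,-0.0355],[-1,-0.1658,0.0082,0,-0.0355],[-1,-0.1658,0.0082,0,-0.0355],[-1,-0.1658,0.0082,0,-0.0355],[-1,-0.1658,0.0082,0,0],[-1,0,0,0,0],[-1,0,0,-0.05,0],[-1,0,0,-0.1,0],[-1,0,0,-0.06,0],[-1,0,0,-0.005,0],[-1,0,0,0,0]]])

```text
t: 38.8
eef_pos: [0.431, 0.0068, 0.0098]
ee_rot: [3.141, 0.001, -0.278]
force: [-0.3, 0.1, -0.0]
width: 0.0874
gripper_force: 0.0
```

Emit:
apply_moves(commands=[[[-1,0,0,-0.05,0],[-1,0,0,-0.035,0],[-1,0,0,-0.02,0],[1,0,0,0,0],[1,0,0,0,0],[1,0,0,0,0],[1,0,0,0,0],[1,0,0,0,0],[1,0,0,0,0],[1,0,0,0,0],[1,0,0,0,0],[1,0,0,0,0]]])

```text
t: 40.0
eef_pos: [0.4306, 0.0069, -0.0108]
ee_rot: [-3.142, -0.0, -0.278]
force: [-0.2, 0.5, 0.5]
width: 0.0208
gripper_force: 0.0
```

Emit:
apply_moves(commands=[[[1,0,0,0,0],[1,0,0,0,0],[1,0,0,0,0]]])

```text
t: 40.3
eef_pos: [0.4306, 0.0069, -0.0108]
ee_rot: [-3.142, -0.0, -0.278]
force: [-0.2, -0.0, 0.7]
width: 0.0158
gripper_force: 20.0
```

```bash
python3 - <<'E'
from h import *
f=grab('top');g=grab('scene')
c=lambda x,a,b,h,w:cv2.resize(x['image'][b-h:b+h,a-w:a+w],(400,300),interpolation=cv2.INTER_CUBIC)
cv2.imwrite('pics/p3.png',np.vstack([np.hstack([c(f,360,188,39,52),c(f,256,162,39,52)]),np.hstack([c(g,242,322,54,72),c(f,160,172,39,52)])]))
E
```

```text
(no output)
```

View pics/p3.png

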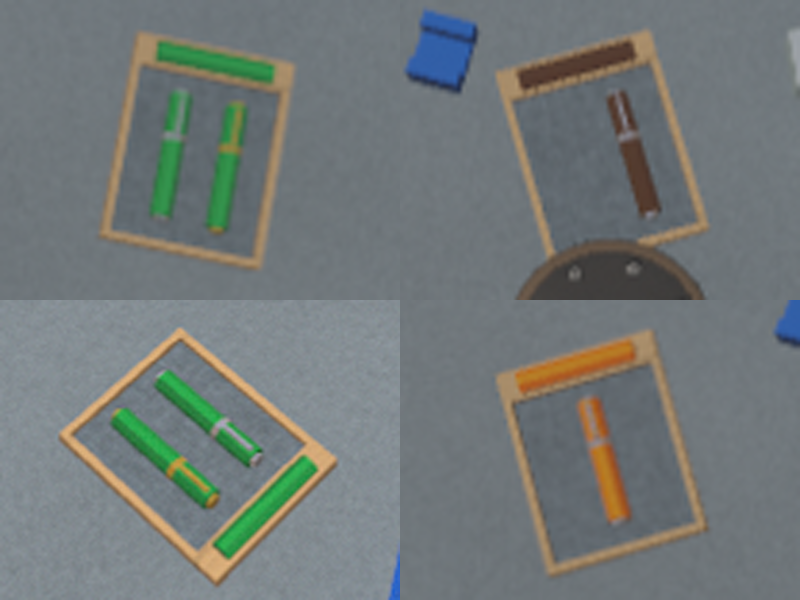

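Four pens lie correctly: both greens side by side, walnut steel on the right half, orange in the middle. Now the last one.

Emit:
apply_moves(commands=[[[1,0,0,0.05,0],[1,0,0,0.1,0],[1,0,0,0.1,0],[1,0.156,0.0258,0,0.0355],[1,0.156,0.0258,0,0.0355],[1,0.156,0.0258,0,0.0355],[1,0.156,0.0258,0,0.0355],[1,0.156,0.0258,0,0.0355],[1,0.156,0.0258,0,0],[1,0,0,0,0],[1,0,0,0,0]]])

```text
t: 41.5
eef_pos: [0.6176, 0.0377, 0.0391]
ee_rot: [-3.142, 0.001, 0.279]
force: [-1.0, 0.6, -0.4]
width: 0.0158
gripper_force: 20.0
```

Emit:
apply_moves(commands=[[[1,0,0,-0.05,0],[1,0,0,-0.05,0],[1,0,0,-0.045,0],[1,0,0,-0.035,0],[1,0,0,-0.025,0],[1,0,0,-0.015,0],[1,0,0,0,0],[1,0,0,0,0]]])

```text
t: 42.3
eef_pos: [0.618, 0.0379, -0.0047]
ee_rot: [3.142, -0.0, 0.28]
force: [-0.7, -0.6, 0.5]
width: 0.016
gripper_force: 20.0
```

Emit:
apply_moves(commands=[[[1,0,0,-0.006,0],[1,0,0,-0.004,0],[1,0,0,0,0],[0.46,0,0,0,0],[0.46,0,0,0,0],[0.46,0,0,0,0],[0.46,0,0,0,0],[0.46,0,0,0.03,0],[0.46,0,0,0.07,0],[0.46,0,0,0.1,0],[0.46,0,0,0.1,0],[0.46,0,0,0,0]]])

```text
t: 43.5
eef_pos: [0.6202, 0.0384, 0.0575]
ee_rot: [3.141, -0.006, 0.28]
force: [-0.6, 0.1, 0.4]
width: 0.024
gripper_force: 0.0
```

Emit:
apply_moves(commands=[[[0.46,-0.15,0,0.1,0],[0.46,-0.15,0,0.1,0],[0.46,-0.15,0,0.1,0],[0.46,-0.15,0,0,0],[0.46,-0.15,0,0,0],[0.46,0,0,0,0]]])

```text
t: 44.1
eef_pos: [0.4644, 0.0373, 0.114]
ee_rot: [-3.141, -0.0, 0.28]
force: [0.3, 0.4, 0.6]
width: 0.0237
gripper_force: 0.0
```

```bash
python3 - <<'E'
from h import *
f=grab('top');g=grab('scene')
cv2.imwrite('pics/p4.png',np.hstack([cv2.resize(f['image'][110:230,120:400],(560,240),interpolation=cv2.INTER_CUBIC),cv2.resize(g['image'][180:280,290:390],(240,240))]))
E
```

```text
(no output)
```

View pics/p4.png

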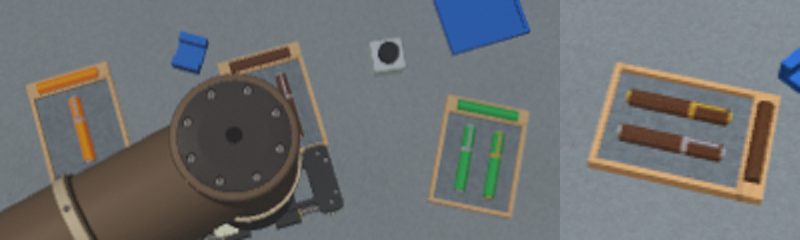

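All five pens are in their trays, apart and lengthwise; the bottle and the pen rest have not moved.

```bash
python3 -c "
from station import arm
print(arm.job_done())"
```

```text
the job is handed in; nothing more can be done
None
```

All five pens are lying flat and lengthwise in the trays of their material, not touching each other, with the ink bottle and pen rest unmoved in the last pictures; I handed the job in after about 44 s of robot time, and no verdict came back.

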